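Read the tall bottle's barcode with the cordless reader

ROBOT

A 6-joint arm with a two-finger parallel gripper is mounted at the origin on a cart in front of the work surface, level with it; the furniture and walls round the work are solid. World frame = base frame: x ahead of the robot, y to its left, z up, the work surface at z = 0. Lengths are in m, angles in degrees, forces in N, time in s.
With the tool pointing down it reaches from about 0.3 to 1 m from the base axis. Payload 5.1 kg.
Tool frame: the origin (TCP) lies at the very end of the fingers, on their centre line; the grasp point (between the pads) lies 19 mm behind it; z points along the fingers, y is the direction in which the jaws open and shut (so a half turn about z gives the same grasp; the last joint's range is limited). The gripper opens to 95 mm and grips with 3 to 60 N. Pads are 20 mm wide; open, the fingers measure 119 mm over their backs; the gripper's body (75 mm by 180 mm) begins 59 mm behind the grasp point.
Start: joints at [66.601, 7.093, 94.555, -0, 78.352, -4.733], TCP at [0.208, 0.616, 0.215] pointing down, gripper open.
Joint ranges: [-149.61, 149.61], [-58.7, 133.49], [1.44, 155.28], [-77.14, 257.14], [18.33, 153.61], [-166.67, 166.67]. Speed limits (degrees/s): [147.25, 147.25, 180, 180, 180, 180].

INTERFACE

Orientations are given as [roll, pitch, yaw] about the fixed x, y, z axes, in that order (R = Rz(yaw) Ry(pitch) Rx(roll)).
In Python, from plant import manip gives the robot as it stands.
- The arm moves only by the tool apply_moves, never from a script. Its argument "series" is a list of rows, each an object with "travel": the shift along the tool's x, y, z in units of 25 mm (1.0 is 25 mm), a list of three; "roll": the turn about the tool's z in units of 6 degrees (1.0 is 6 degrees). In form: [{"travel": [x, y, z], "roll": roll}, ...]. A call has exactly 10 rows; each row shifts and turns the commanded pose from where the row before left it, along the tool's axes as they then stand; what a row does not reach is not made up. A row lasts 1/12 s, in which the tool goes at most 41.7 mm and 7.16 degrees, less where a joint would pass 70% of its speed; a pose out of reach is approached as far as the arm can. A call is refused whole if a number of a shift passes 1 or a number of a turn 1, either way. A call with a gripper value outside its range is refused whole. "hand" is the closure, from 0 (fully open) to 1 (shut), set as the call begins (left out, the last holds). The fingers move at their own pace and stop on an object; the grip force is fixed at half the most. Time passes only in rows, so rows that do not move let the fingers close, or fill a call up. It gives the time, the measured TCP pose, the force and the opening at its end, in the units of the state.
- manip.get_obs(): the state, without advancing time (a new reading comes with each control period).
- manip.read_camera(name): name is "scene" or "side" or "wrist"; returns the picture (420x560x3 uint8, blue, green, red); there is no depth.
- manip.camera_params(name): a dict with "vertical_fov" (degrees; the focal length in pixels is half the picture's height over the tangent of half this angle, whatever the lens; pixels are square), "cx", "cy" (the principal point, pixels), "k1" (the pictures are not rectified: a ray, as slopes to the right and down, at radius r is drawn at 1 + k1 r^2 times it, then the intrinsics apply), "T" (4x4, takes a point from camera to world coordinates); the wrist camera has in their place "T_tool_cam" (4x4, takes a point from camera to tool coordinates, whose origin is the TCP and whose axes are the flange's). Camera axes: x right, y up, looking along -z (the intrinsics and any distortion apply to the point x, -y, -z); pixel columns grow to the right and rows downward; lengths in m; the calibration is good to about 2 mm. A picture is of the moment at which its call begins: read the wrist's pose just before it. camera_params takes no time and is no camera call.
- manip.job_done(): hands the job in, once; it reports no verdict.
The state is a dict: "t": time; "joint_positions": joint angles; "qd": joint speeds; "joint_torque": joint torques, N m; "tcp_pos": TCP position; "ee_rot": TCP orientation; "force": force on the tool from outside, world axes, zero at the start; "ft_torque": the same for the moment, N m; "opening": opening from 0.0 (shut) to 1.0 (fully open).
Only numpy, scipy, OpenCV 4.12 (cv2) and the standard library are available. Lean on these libraries where they do the work, as an engineer would, in place of code of your own. Each camera call takes 0.05 s, during which the arm holds its last target.

TASK

Take the cordless code reader out of its charging stand: lift it level, straight up, until it hangs about 6 cm clear. Then carry it to the row of three bottles that stands foremost on the desk and hold it steady and level in the air, its nose pointing squarely at the barcode on the tallest of them from about 7 cm away. Do not bump or shift any of these bottles; the program finishes while the gripper is still holding the reader like this, with nothing put down.

Things in the scene. Friction and masses are not known exactly. Their poses are not given: they have to be found in the camera images.
- reader_center (a point): centre of the loose cordless code reader: a grey bar 30 mm wide and 30 mm high with a black head (42 wide, 34 high, 30 long) at its front; 133 mm long, about 0.14 kg, balanced near here. This point is 15 mm above its underside, 77 mm above the desk at the start; x points to the nose, y across, z up. Grasp across the 30 mm bar from above, within 25 mm either side of this point
- reader_nose (a point): middle of the window in the reader's nose, on the black head's front face, 69 mm ahead of reader_center along x and at the same height; x points out of the nose, the way the reader looks, z up
- stand: fixed white charging stand, base plate 150 x 76 x 8 mm; two U-shaped forks, 103 mm apart along x and 74 mm high, carry the reader's head and rear end in saddles 62 mm high, between cheeks 12 mm tall with 2 mm play; 89 mm free between the forks. Origin on the desk below reader_center; x along the reader to its nose, z up
- barcode (a point): middle of the black barcode (about 38 mm wide, 12 mm high) printed on the tallest bottle's label, on the bottle's surface, 30 mm from its axis and 44 mm above the desk; x points from it straight to the bottle's axis (the way a reader that faces it looks), z up. The barcode faces the robot's side of the desk, turned up to 20 degrees from -x either way
- tall_bottle: loose tallest of the three bottles of the front row, round, 60 mm across and 135 mm tall with its screw cap, clear, with a white printed label; origin at the middle of its underside, it stands at any of the three places in the row
- amber_bottle: loose brown bottle, 52 mm across and 112 mm tall; origin at the middle of its underside; to be left alone
- clear_bottle: loose smallest bottle, 46 mm across and 94 mm tall; origin at the middle of its underside; to be left alone
Not all that is in view belongs to the job. Leave any pink or purple look-alike of the part that bears reader_center alone.

How it is judged:
By the outcome, as a careful person would: the job done as asked, in the order asked, and still so for the second after the job is handed in, while the arm keeps its last pose, push and grip.
It also fails if it takes over 38 s, if anything falls off the work surface, if the arm or the gripper's body presses on something with over 40 N, if the wrist force passes 120 N, or if a joint passes its speed limit or range.

## Working session

There is one attempt and no reset: what is moved stays moved. The work goes in short steps, Python scripts to look and compute and a tool call to move; the robot and the scene stay as the last step left them, time stands still between calls to the robot, and variables do not carry over. Pictures are saved under pics/ and viewed, and the job is handed in when it is done.

Besides the shell and the picture viewer there is one more tool, called by a JSON object that holds its "api" and its "payload". apply_moves: Moves the arm, as the interface text tells. Its arguments: {"type":"object","properties":{"series":{"type":"array"},"hand":{"type":"number"}},"required":["series"]}

```bash
ls; mkdir -p pics
python3 - <<'E'
from plant import manip
import cv2
print(manip.get_obs())
for n in ["scene","side","wrist"]:
    p=manip.camera_params(n); print(n,p)
    cv2.imwrite(f"pics/{n}0.png",manip.read_camera(n))
E
```

```text
pics
{'t': 0.0, 'joint_positions': array([ 6.65990668e+01,  7.13281692e+00,  9.46319045e+01, -7.05537212e-04,
        7.83514650e+01, -4.73223853e+00]), 'qd': array([-0.04966734, -0.03424794, -0.00949153, -0.05567926,  0.05616066,
       -0.02019335]), 'joint_torque': array([ 1.95541223e-03, -4.17614365e+01, -3.59931350e+01,  7.75736687e-02,
        4.92888526e-02, -1.79091435e-04]), 'tcp_pos': array([0.20783887, 0.6152142 , 0.21341718]), 'ee_rot': array([-1.79884153e+02, -8.89692828e-03,  1.61331440e+02]), 'force': array([0.44822023, 0.3977751 , 0.05738196]), 'ft_torque': array([ 0.00159797, -0.03982579, -0.00789182]), 'opening': 1.0035873444629377}
scene {'vertical_fov': 43.728540503985236, 'cx': 281.1357680267661, 'cy': 204.62768580159405, 'k1': 0.06466477363063747, 'T': array([[ 0.43772173,  0.73593721, -0.51652309, -0.31264975],
       [-0.89909252,  0.3619087 , -0.24628183, -0.40778677],
       [ 0.00568624,  0.57220495,  0.82009095,  1.39873165],
       [ 0.        ,  0.        ,  0.        ,  1.        ]])}
side {'vertical_fov': 48.924028910493426, 'cx': 275.8086577478206, 'cy': 204.60833021595658, 'k1': -0.1240104771462342, 'T': array([[ 0.94703659,  0.13466347, -0.29152606,  0.15106148],
       [-0.32089044,  0.36210562, -0.87516218, -1.10745191],
       [-0.01228915,  0.92235854,  0.38613949,  0.55577107],
       [ 0.        ,  0.        ,  0.        ,  1.        ]])}
wrist {'vertical_fov': 69.61076531428785, 'cx': 275.81872718740095, 'cy': 204.7433069402345, 'k1': -0.060589248495773136, 'T_tool_cam': array([[-6.56616278e-04,  9.60582369e-01,  2.77994749e-01,
         7.74601201e-02],
       [ 9.99999158e-01,  9.41867016e-04, -8.92553276e-04,
        -6.90893172e-04],
       [-1.11920503e-03,  2.77993929e-01, -9.60582179e-01,
        -1.69150271e-01],
       [ 0.00000000e+00,  0.00000000e+00,  0.00000000e+00,
         1.00000000e+00]])}
```

View pics/scene0.png

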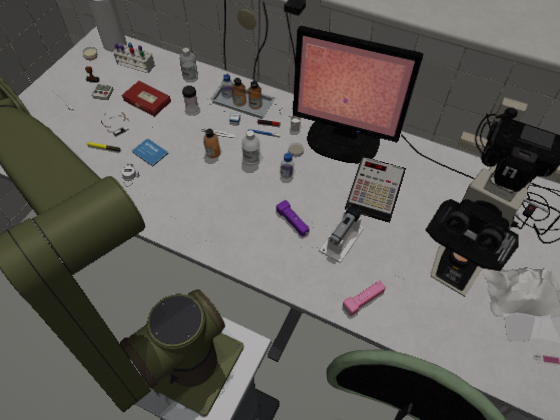

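View pics/side0.png

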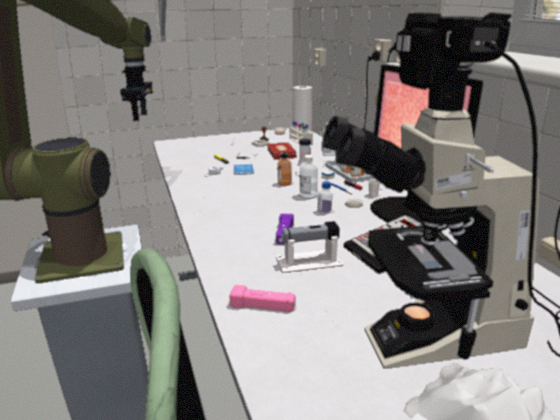

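View pics/wrist0.png

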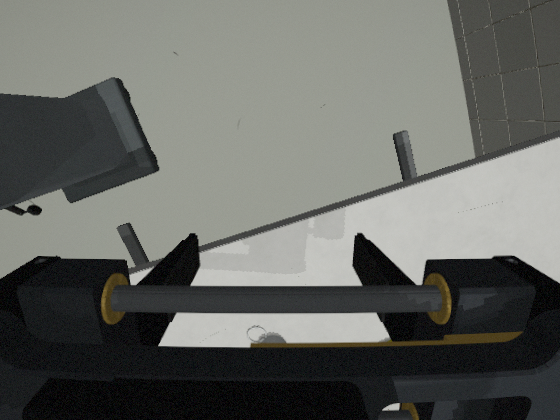

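The scene view shows the stand with the reader at about (343,232). The front row is amber (211,143), tall clear (250,148) and small (287,166). The pink and purple pieces are look-alikes. I'll enlarge these areas.

```bash
cat > h.py <<'E'
import numpy as np, cv2
from plant import manip
from scipy.spatial.transform import Rotation as R
def cam(n,pose=None):
    p=manip.camera_params(n)
    f=210/np.tan(np.radians(p['vertical_fov']/2))
    if n=='wrist':
        T=np.eye(4);T[:3,:3]=R.from_euler('xyz',pose[1],degrees=True).as_matrix();T[:3,3]=pose[0]
        T=T@p['T_tool_cam']
    else: T=p['T']
    return f,p['cx'],p['cy'],p['k1'],T
def proj(c,P):
    f,cx,cy,k,T=c
    P=np.atleast_2d(P); q=(P-T[:3,3])@T[:3,:3]
    u=q[:,0]/-q[:,2]; v=-q[:,1]/-q[:,2]; s=1+k*(u*u+v*v)
    return np.c_[cx+f*u*s,cy+f*v*s]
def ray(c,px):
    f,cx,cy,k,T=c
    d=np.array([(px[0]-cx)/f,(px[1]-cy)/f]);u=d.copy()
    for _ in range(30): u=d/(1+k*(u@u))
    r=T[:3,:3]@np.array([u[0],-u[1],-1]); return T[:3,3],r/np.linalg.norm(r)
def atz(c,px,z):
    o,r=ray(c,px); return o+r*(z-o[2])/r[2]
def crop(img,x0,y0,x1,y1,s,name):
    c=cv2.resize(img[y0:y1,x0:x1],None,fx=s,fy=s,interpolation=cv2.INTER_CUBIC)
    for x in range((x0+9)//10*10,x1,10): cv2.line(c,((x-x0)*s,0),((x-x0)*s,6),(0,0,255),1); cv2.putText(c,str(x),((x-x0)*s,16),0,.35,(0,0,255),1)
    for y in range((y0+9)//10*10,y1,10): cv2.line(c,(0,(y-y0)*s),(6,(y-y0)*s),(0,0,255),1); cv2.putText(c,str(y),(8,(y-y0)*s+4),0,.35,(0,0,255),1)
    cv2.imwrite('pics/'+name,c)
E
python3 - <<'E'
from h import *
s=cv2.imread('pics/scene0.png');d=cv2.imread('pics/side0.png')
crop(s,310,190,390,270,7,'s_stand.png');crop(s,190,110,310,190,6,'s_bot.png')
crop(d,265,205,355,285,7,'d_stand.png');crop(d,260,140,350,220,7,'d_bot.png')
E
```

```text
(no output)
```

View pics/s_stand.png

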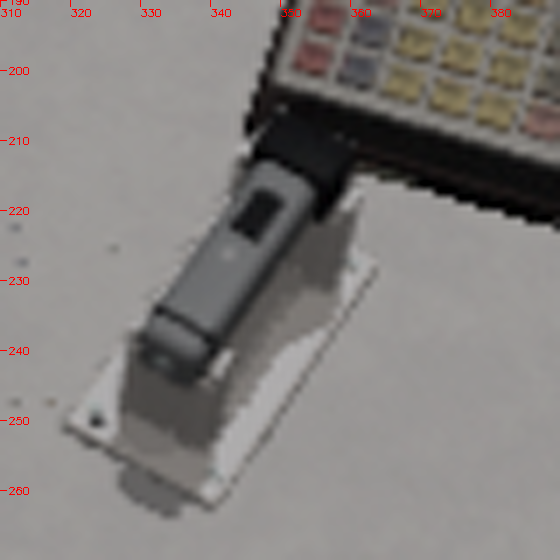

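View pics/s_bot.png

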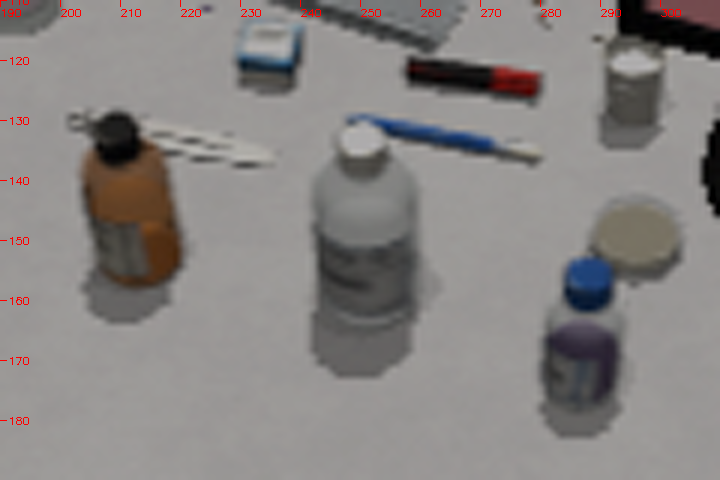

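View pics/d_stand.png

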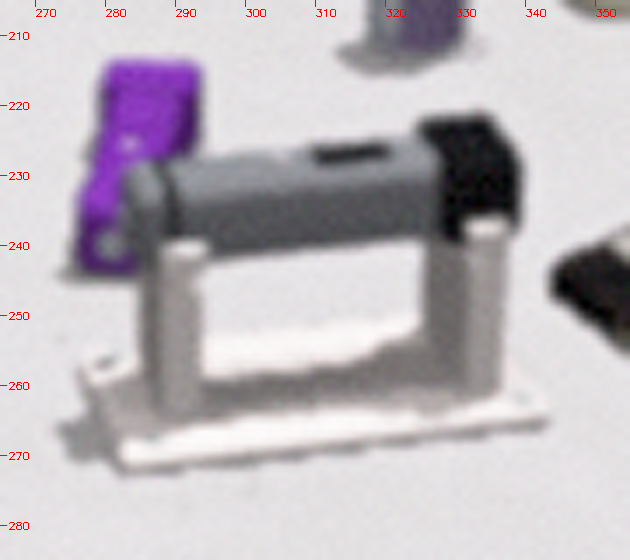

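View pics/d_bot.png

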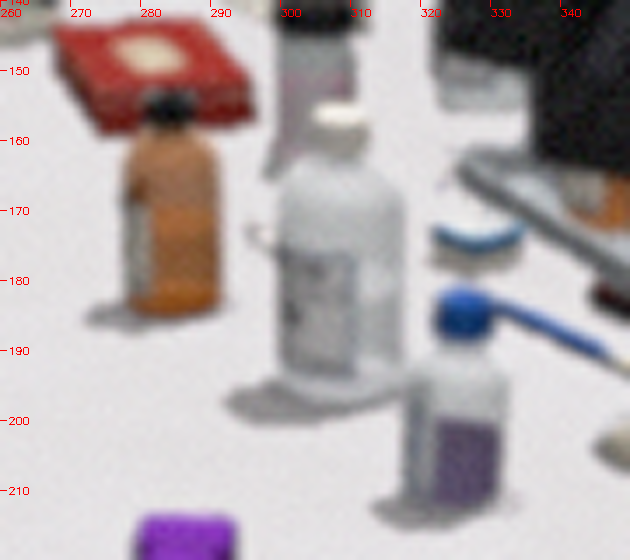

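Run:
```python
from h import *
from scipy.optimize import least_squares
S=cam('scene');D=cam('side')
# local pts (x,y,z), pixel, cam
obs=[(S,(-.075,.038,.008),(319.5,250.8)),(S,(-.075,-.038,.008),(340.5,262)),(S,(.075,-.038,.008),(363.8,227)),
(D,(-.075,-.038,.008),(282.3,270)),(D,(.075,-.038,.008),(343.2,264.2)),(D,(-.075,.038,.008),(276.8,258))]
def W(p,l):
    c,s=np.cos(p[2]),np.sin(p[2]); return np.array([p[0]+c*l[0]-s*l[1],p[1]+s*l[0]+c*l[1],l[2]])
f=lambda p:np.concatenate([proj(c,W(p,l))[0]-np.array(q) for c,l,q in obs])
r=least_squares(f,[.5,-.3,0.3]);print(r.x,np.degrees(r.x[2]),np.round(r.fun,1))
for c in (S,D): print(proj(c,[W(r.x,(-.064,0,.092)),W(r.x,(.069,.021,.094)),W(r.x,(.069,-.021,.094)),W(r.x,(.039,-.021,.094))]))
for nm,a,b,z in [('tall',(250,132.5),(306.8,157),.135),('amber',(208.8,130.5),(284,153.5),.112),('small',(287,155),(326,182.5),.094)]:
    o1,r1=ray(S,a);o2,r2=ray(D,b)
    A=np.c_[r1,-r2];t=np.linalg.lstsq(A,o2-o1,rcond=None)[0]
    print(nm,atz(S,a,z),atz(D,b,z),(o1+r1*t[0]+o2+r2*t[1])/2)
```

```text
[ 0.53083173 -0.21600809 -0.11939221] -6.840669618747667 [-0.3 -0.2  0.6  0.6  0.5  0.2 -0.   1.2  1.2 -0.7 -1.4 -2.6]
[[334.31818509 239.54814191]
 [349.91578235 204.49200259]
 [362.21867209 210.71938201]
 [357.51761578 217.68111446]]
[[283.08027674 230.60843477]
 [335.41282827 220.44071349]
 [341.24706474 227.82683466]
 [328.85597487 229.15199366]]
tall [0.69570621 0.18772318 0.135     ] [0.68361514 0.17796705 0.135     ] [0.69123719 0.18766952 0.13401332]
amber [0.66132081 0.32488564 0.112     ] [0.65608898 0.31349828 0.112     ] [0.66197439 0.32646623 0.10871396]
small [0.69456465 0.05310059 0.094     ] [0.6907498  0.04633027 0.094     ] [0.69521477 0.05393495 0.09148502]
```

The stand is near (0.53, -0.216) with a yaw of about -7°. The tall bottle is near (0.69, 0.187). Next I'll turn the wrist so its camera sees the bottle's label on the way to the stand.

{"api": "apply_moves", "payload": {"series": [{"travel": [0,0,0],"roll": 1},{"travel": [0,0,0],"roll": 1},{"travel": [0,0,0],"roll": 1},{"travel": [0,0,0],"roll": 1},{"travel": [0,0,0],"roll": 1},{"travel": [0,0,0],"roll": 1},{"travel": [0,0,0],"roll": 1},{"travel": [0,0,0],"roll": 1},{"travel": [0,0,0],"roll": 1},{"travel": [0,0,0],"roll": 1}]}}

```text
t: 0.98
tcp_pos: [0.2079, 0.6155, 0.2141]
ee_rot: [-180.0, 0.0, 101.0]
force: [-0.1, 0.2, -0.1]
opening: 1.001
```

{"api": "apply_moves", "payload": {"series": [{"travel": [-0.97,0.32,0],"roll": 0},{"travel": [-0.97,0.32,0],"roll": 0},{"travel": [-0.97,0.32,0],"roll": 0},{"travel": [-0.97,0.32,0],"roll": 0},{"travel": [-0.97,0.32,0],"roll": 0},{"travel": [-0.97,0.32,0],"roll": 0},{"travel": [-0.97,0.32,0],"roll": 0},{"travel": [-0.97,0.32,0],"roll": 0},{"travel": [-0.97,0.32,0],"roll": 0},{"travel": [-0.97,0.32,0],"roll": 0}]}}

```text
t: 1.82
tcp_pos: [0.3344, 0.3925, 0.2143]
ee_rot: [-180.0, 0.0, 101.3]
force: [0.8, 1.0, -0.1]
opening: 1.001
```

{"api": "apply_moves", "payload": {"series": [{"travel": [-0.97,0.32,0],"roll": 0},{"travel": [-0.97,0.32,0],"roll": 0},{"travel": [-0.97,0.32,0],"roll": 0},{"travel": [-0.97,0.32,0],"roll": 0},{"travel": [-0.97,0.32,0],"roll": 0},{"travel": [-0.97,0.32,0],"roll": 0},{"travel": [-0.97,0.32,0],"roll": 0},{"travel": [-0.97,0.32,0],"roll": 0},{"travel": [-0.97,0.32,0],"roll": 0},{"travel": [-0.97,0.32,0],"roll": 0}]}}

```text
t: 2.65
tcp_pos: [0.4605, 0.1705, 0.2144]
ee_rot: [-180.0, -0.0, 101.3]
force: [0.4, 0.4, -0.2]
opening: 1.001
```

Run:
```python
from h import *
o=manip.get_obs();print(o['t'],o['tcp_pos'],o['ee_rot'],o['qd'].round(2))
im=manip.read_camera('wrist');cv2.imwrite('pics/w1.png',im)
np.save('w1.npy',np.r_[o['tcp_pos'],o['ee_rot']])
```

```text
2.65 [0.46048823 0.17046729 0.21442168] [-1.79985567e+02 -2.50099964e-03  1.01329970e+02] [-34.9    6.12  -5.15   0.11  -1.09 -34.64]
```

View pics/w1.png

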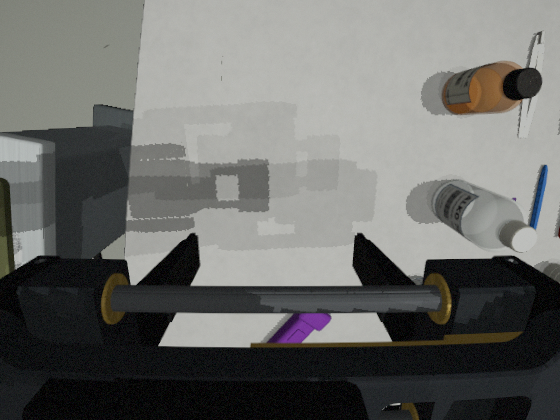

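The wrist view shows the tall bottle lying along (440,200) to (520,237), with the label and barcode visible near (455,205). The arm was still moving in that frame, so I'll take another at rest.

Run:
```python
from h import *
o=manip.get_obs();print(o['qd'].round(1))
manip.read_camera('wrist')
o=manip.get_obs();print(o['t'],o['tcp_pos'],o['ee_rot'],o['qd'].round(2))
im=manip.read_camera('wrist');cv2.imwrite('pics/w2.png',im)
np.save('w2.npy',np.r_[o['tcp_pos'],o['ee_rot']])
crop(im,425,165,545,260,6,'w2c.png')
```

```text
[ 3.6 -0.6  0.6  2.4  0.9  6.4]
2.75 [0.46122701 0.16931507 0.21436004] [-1.79980707e+02  4.85953874e-02  1.01102574e+02] [ 2.93 -0.45  0.53  2.01  0.73  2.22]
```

View pics/w2c.png

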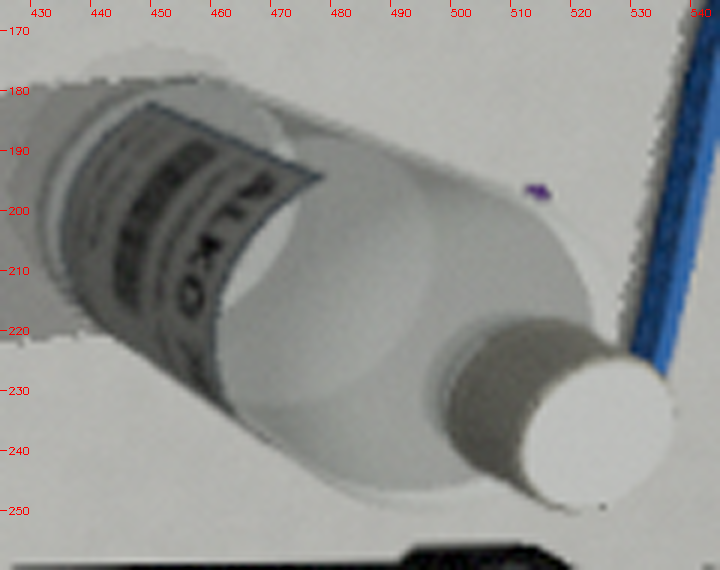

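```bash
cat > bt.py <<'E'
from h import *
from scipy.optimize import least_squares
p=np.load('w2.npy');Wc=cam('wrist',(p[:3],p[3:]))
print('cap->',atz(Wc,(524.7,237.2),.135))
sil=[(470,181.5),(480,185.5),(490,189.3),(450,224),(460,231),(455,227.5)]
def f(c):
    o=[]
    for i,q in enumerate(sil):
        og,r=ray(Wc,q); n=np.array([-r[1],r[0]])/np.hypot(*r[:2])
        o.append(abs((c-og[:2])@n)-.030)
    return np.array(o)
r=least_squares(f,[.69,.187]);print('axis from silhouette',r.x,r.fun*1e3)
def cyl(c,px):
    o,d=ray(Wc,px);e=o[:2]-c
    a=d[:2]@d[:2];b=e@d[:2];k=e@e-.03**2;D=b*b-a*k
    if D<0:return None
    P=o+d*(-b-D**.5)/a
    return np.degrees(np.arctan2(-(P[1]-c[1]),-(P[0]-c[0]))).round(1),(P[2]*1e3).round(1)
for c in (r.x,atz(Wc,(524.7,237.2),.135)[:2],(r.x+atz(Wc,(524.7,237.2),.135)[:2])/2):
    print(c,'bar',[cyl(c,q) for q in [(456.7,188.5),(460.8,190),(444.3,215),(449,216.7)]],'label',[cyl(c,q) for q in [(450,182.5),(478.5,194.2),(464,232),(436,203)]])
E
python3 bt.py
```

```text
cap-> [0.6934032  0.18851831 0.135     ]
axis from silhouette [0.70587128 0.1879159 ] [ 0.54417197 -0.1035264  -0.45399202 -0.39025323  0.37203617  0.00477413]
[0.70587128 0.1879159 ] bar [(np.float64(-41.2), np.float64(25.7)), (np.float64(-41.6), np.float64(34.3)), (np.float64(33.7), np.float64(23.6)), (np.float64(30.3), np.float64(35.4))] label [(np.float64(-50.6), np.float64(2.4)), (np.float64(-48.8), np.float64(63.3)), (np.float64(55.2), np.float64(59.5)), (np.float64(13.4), np.float64(3.7))]
[0.6934032  0.18851831] bar [(np.float64(-44.4), np.float64(42.9)), (np.float64(-44.8), np.float64(51.0)), (np.float64(24.7), np.float64(46.3)), (np.float64(22.1), np.float64(56.9))] label [(np.float64(-53.7), np.float64(20.2)), (np.float64(-51.9), np.float64(78.3)), (np.float64(39.1), np.float64(84.5)), (np.float64(7.4), np.float64(25.3))]
[0.69963724 0.1882171 ] bar [(np.float64(-42.8), np.float64(34.3)), (np.float64(-43.2), np.float64(42.7)), (np.float64(29.0), np.float64(35.1)), (np.float64(26.1), np.float64(46.3))] label [(np.float64(-52.1), np.float64(11.3)), (np.float64(-50.3), np.float64(70.8)), (np.float64(45.9), np.float64(72.9)), (np.float64(10.4), np.float64(14.6))]
```

Run:
```python
from h import *
S=cam('scene');D=cam('side')
def tri(a,b):
    o1,r1=ray(S,a);o2,r2=ray(D,b)
    t=np.linalg.lstsq(np.c_[r1,-r2],o2-o1,rcond=None)[0]
    return o1+r1*t[0],o2+r2*t[1]
print('eyepiece',tri((440,215),(345,130)))
print('monitor base',atz(S,(310,150),0),atz(S,(340,158),0), atz(S,(405,137),.1))
print('purple',atz(S,(280,205),.03),atz(S,(305,230),.03),'calc',atz(S,(347,205),.03))
print('start_cam', proj(cam('wrist',((.6,-.22,.215),(180,0,173))),[[.531,-.216,.092],[.467,-.208,.092],[.6,-.224,.092]]))
print('cam grasp', proj(cam('wrist',((.531,-.216,.16),(180,0,173))),[[.531,-.216,.092],[.467,-.208,.092],[.6,-.224,.092]]))
```

```text
eyepiece (array([ 0.47461293, -0.44773155,  0.36871401]), array([ 0.48869477, -0.45204852,  0.37964445]))
monitor base [0.82347298 0.02370235 0.        ] [ 0.83608367 -0.0847584   0.        ] [ 0.93231817 -0.26657708  0.1       ]
purple [0.54652846 0.00587292 0.03      ] [ 0.49610421 -0.10458395  0.03      ] calc [ 0.64076305 -0.1857516   0.03      ]
start_cam [[270.33542478 127.29581092]
 [270.14482618  53.5513481 ]
 [271.17768354 198.63157023]]
cam grasp [[275.04676267 215.22074587]
 [275.11783002 135.36030333]
 [275.68110418 289.1458819 ]]
```

{"api": "apply_moves", "payload": {"series": [{"travel": [0,0,0],"roll": -1},{"travel": [0,0,0],"roll": -1},{"travel": [0,0,0],"roll": -1},{"travel": [0,0,0],"roll": -1},{"travel": [0,0,0],"roll": -1},{"travel": [0,0,0],"roll": -1},{"travel": [0,0,0],"roll": -1},{"travel": [0,0,0],"roll": -1},{"travel": [0,0,0],"roll": -1},{"travel": [0,0,0],"roll": -1}]}}

```text
t: 3.63
tcp_pos: [0.4595, 0.1728, 0.2144]
ee_rot: [180.0, -0.0, 161.7]
force: [-0.4, 0.3, -0.4]
opening: 1.001
```

{"api": "apply_moves", "payload": {"series": [{"travel": [0,0,0],"roll": -1},{"travel": [0,0,0],"roll": -1},{"travel": [-0.4,-0.8,0],"roll": 0},{"travel": [-0.4,-0.8,0],"roll": 0},{"travel": [-0.4,-0.8,0],"roll": 0},{"travel": [-0.4,-0.8,0],"roll": 0},{"travel": [-0.4,-0.8,0],"roll": 0},{"travel": [-0.4,-0.8,0],"roll": 0},{"travel": [-0.4,-0.8,0],"roll": 0},{"travel": [-0.4,-0.8,0],"roll": 0}]}}

```text
t: 4.47
tcp_pos: [0.5211, 0.0038, 0.2145]
ee_rot: [180.0, -0.0, 173.4]
force: [0.0, 1.0, -0.4]
opening: 1.004
```

{"api": "apply_moves", "payload": {"series": [{"travel": [-0.44,-0.92,0],"roll": 0},{"travel": [-0.44,-0.92,0],"roll": 0},{"travel": [-0.44,-0.92,0],"roll": 0},{"travel": [-0.44,-0.92,0],"roll": 0},{"travel": [-0.44,-0.92,0],"roll": 0},{"travel": [-0.44,-0.92,0],"roll": 0},{"travel": [-0.44,-0.92,0],"roll": 0},{"travel": [-0.44,-0.92,0],"roll": 0},{"travel": [-0.44,-0.92,0],"roll": 0},{"travel": [0,0,0],"roll": 0}]}}

```text
t: 5.3
tcp_pos: [0.5964, -0.2158, 0.2141]
ee_rot: [-179.9, 0.0, 173.2]
force: [-0.1, 0.5, -0.1]
opening: 1.001
```

Run:
```python
from h import *
manip.read_camera('wrist')
o=manip.get_obs();print(o['t'],o['tcp_pos'],o['ee_rot'],o['qd'].round(1))
im=manip.read_camera('wrist');cv2.imwrite('pics/w3.png',im)
np.save('w3.npy',np.r_[o['tcp_pos'],o['ee_rot']])
crop(im,215,20,325,230,3,'w3c.png')
crop(im,225,30,325,130,6,'w3d.png')
crop(im,225,110,325,210,6,'w3e.png')
```

```text
5.35 [ 0.59586108 -0.21396294  0.21402986] [ 1.79963817e+02 -5.01305959e-02  1.73265824e+02] [ 1.6 -1.6  1.7  0.8  0.5  0.4]
```

View pics/w3.png

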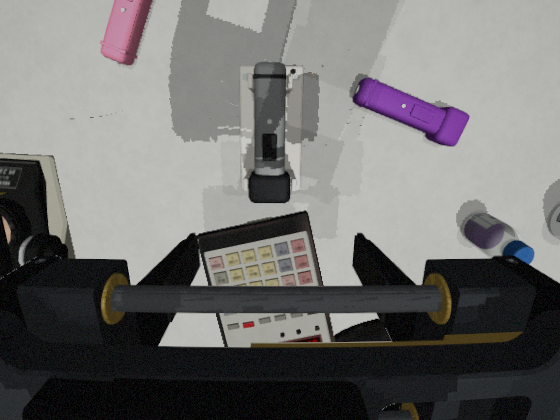

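View pics/w3d.png

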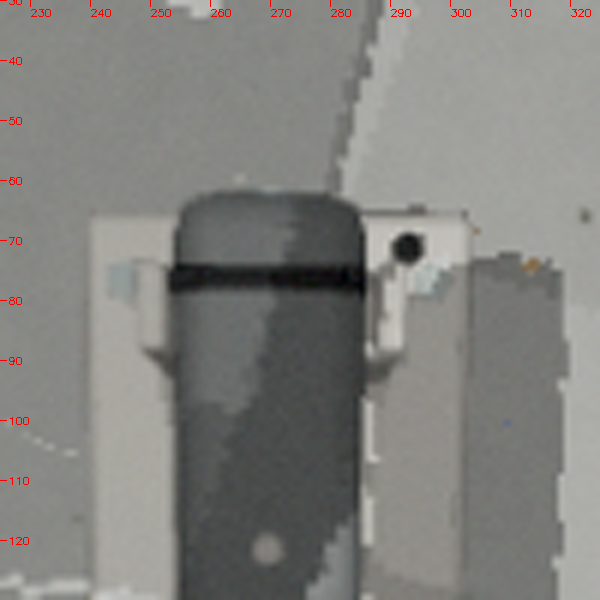

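View pics/w3e.png

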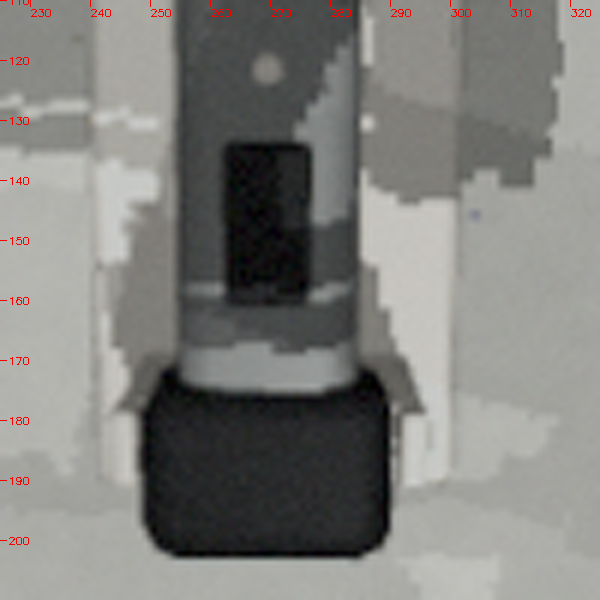

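Run:
```python
from h import *
p=np.load('w3.npy');c=cam('wrist',(p[:3],p[3:]))
rear=atz(c,(270,62.5),.091);nose=atz(c,(269.4,202.5),.094);hb=atz(c,(269.5,171.5),.094)
a=atz(c,(270,85),.092);b=atz(c,(269.5,165),.092);print(rear,nose,np.linalg.norm(nose-rear),hb)
v=b-a;print('yaw',np.degrees(np.arctan2(v[1],v[0])),np.degrees(np.arctan2(*(nose-rear)[1::-1])))
w=np.linalg.norm(atz(c,(254.6,140),.085)-atz(c,(284.6,140),.085));print('w',w)
y=np.radians(-6.4);u=(nose-rear)/np.linalg.norm(nose-rear)
print('center from nose',nose-u*.069,'from rear',rear+u*.064)
pl=[atz(c,q,.008) for q in [(240,66),(302,66),(299,191),(241.5,190.5)]];print(pl,np.mean(pl,0),np.linalg.norm(pl[0]-pl[1]),np.linalg.norm(pl[1]-pl[2]))
```

```text
[ 0.47010067 -0.20484028  0.091     ] [ 0.59872356 -0.2212885   0.094     ] 0.12970501852516816 [ 0.56785014 -0.217345    0.094     ]
yaw -7.421180967784523 -7.287398470340557
w 0.029113132545639374
center from nose [ 0.53029922 -0.21253843  0.09240407] from rear [ 0.53356671 -0.21295628  0.09248028]
[array([ 0.45583447, -0.2394309 ,  0.008     ]), array([ 0.46432622, -0.16828732,  0.008     ]), array([ 0.61182393, -0.18646007,  0.008     ]), array([ 0.60247949, -0.25927356,  0.008     ])] [ 0.53361603 -0.21336296  0.008     ] 0.07164857824332323 0.1486129977153043
```

The reader is centred at about (0.532, -0.213) with a yaw of -7.3°. Its measured width, length and plate size fit the given sizes. I'll move over it, partly lowered.

{"api": "apply_moves", "payload": {"series": [{"travel": [0.51,-0.05,0],"roll": 0.08},{"travel": [0.51,-0.05,0],"roll": 0},{"travel": [0.51,-0.05,0.3],"roll": 0},{"travel": [0.51,-0.05,0.5],"roll": 0},{"travel": [0.51,-0.05,0.6],"roll": 0},{"travel": [0,0,0.6],"roll": 0},{"travel": [0,0,0.6],"roll": 0},{"travel": [0,0,0.4],"roll": 0},{"travel": [0,0,0],"roll": 0},{"travel": [0,0,0],"roll": 0}]}}

```text
t: 6.23
tcp_pos: [0.5312, -0.2109, 0.1393]
ee_rot: [180.0, -0.1, 172.9]
force: [-0.4, 0.2, -0.2]
opening: 1.005
```

Run:
```python
from h import *
o=manip.get_obs();print(o['t'],o['tcp_pos'],o['ee_rot'],o['qd'].round(1))
im=manip.read_camera('wrist');cv2.imwrite('pics/w4.png',im)
c=cam('wrist',(o['tcp_pos'],o['ee_rot']))
print(proj(c,[[.532,-.213,.092],[.470,-.205,.092],[.6,-.222,.094]]))
for q,z in [((272,150),.092)]: print(atz(c,q,z))
```

```text
6.2333 [ 0.53121961 -0.21085174  0.13929712] [ 1.79967287e+02 -6.14390193e-02  1.72922222e+02] [-0.4 -0.5 -1.9 -0.1 -0.1 -0. ]
[[274.02835717 224.96514036]
 [274.25345447 141.39132066]
 [273.55008171 304.22142755]]
[ 0.47578392 -0.20734302  0.092     ]
```

View pics/w4.png

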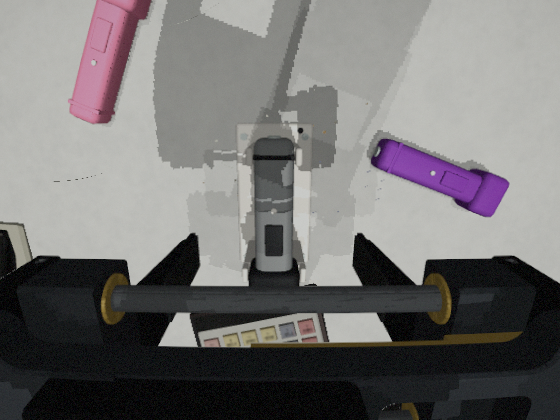

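The reader runs along column 274, and the fingers straddle it centred on about column 277. That matches the 2 mm y correction the pose calls for. I'll descend and close.

{"api": "apply_moves", "payload": {"series": [{"travel": [-0.02,-0.08,0.3],"roll": 0.03},{"travel": [0,0,0.5],"roll": 0},{"travel": [0,0,0.6],"roll": 0},{"travel": [0,0,0.6],"roll": 0},{"travel": [0,0,0.5],"roll": 0},{"travel": [0,0,0.4],"roll": 0},{"travel": [0,0,0.25],"roll": 0},{"travel": [0,0,0.1],"roll": 0},{"travel": [0,0,0],"roll": 0},{"travel": [0,0,0],"roll": 0}]}}

```text
t: 7.12
tcp_pos: [0.5321, -0.2143, 0.0589]
ee_rot: [-180.0, 0.0, 172.7]
force: [-0.1, 0.6, 0.1]
opening: 1.0
```

{"api": "apply_moves", "payload": {"series": [{"travel": [0,0,0],"roll": 0},{"travel": [0,0,0],"roll": 0},{"travel": [0,0,0],"roll": 0},{"travel": [0,0,0],"roll": 0},{"travel": [0,0,0],"roll": 0},{"travel": [0,0,0],"roll": 0},{"travel": [0,0,0],"roll": 0},{"travel": [0,0,0],"roll": 0},{"travel": [0,0,0],"roll": 0},{"travel": [0,0,0],"roll": 0}], "hand": 1}}

```text
t: 7.95
tcp_pos: [0.5316, -0.214, 0.0584]
ee_rot: [-180.0, -0.0, 172.7]
force: [-0.8, 0.1, 0.4]
opening: 0.356
```

Run:
```python
from h import *
o=manip.get_obs();print(o['t'],o['tcp_pos'],o['ee_rot'],o['force'],o['ft_torque'],o['opening'])
im=manip.read_camera('wrist');cv2.imwrite('pics/w5.png',im)
```

```text
7.95 [ 0.53162227 -0.21401235  0.05838891] [-1.79999409e+02 -5.26644661e-03  1.72675935e+02] [-0.81452011  0.12680606  0.36820579] [ 0.01567845 -0.03173299 -0.01932855] 0.3564972076196769
```

View pics/w5.png

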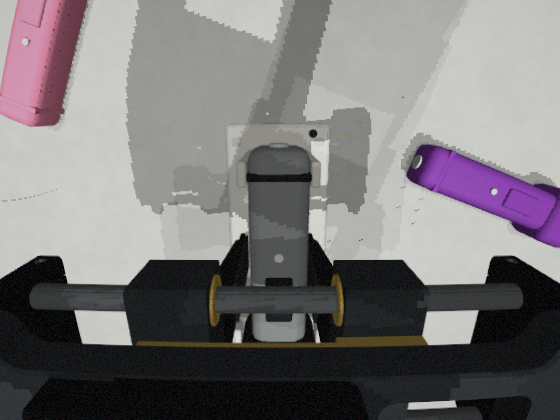

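{"api": "apply_moves", "payload": {"series": [{"travel": [0,0,0],"roll": 0},{"travel": [0,0,0],"roll": 0},{"travel": [0,0,0],"roll": 0},{"travel": [0,0,0],"roll": 0},{"travel": [0,0,0],"roll": 0},{"travel": [0,0,0],"roll": 0},{"travel": [0,0,0],"roll": 0},{"travel": [0,0,0],"roll": 0},{"travel": [0,0,0],"roll": 0},{"travel": [0,0,0],"roll": 0}]}}

```text
t: 8.83
tcp_pos: [0.5316, -0.214, 0.0584]
ee_rot: [180.0, -0.0, 172.7]
force: [-0.3, 0.6, -0.1]
opening: 0.313
```

The opening of 0.313 is 29.7 mm, so the bar is gripped. I'll lift it straight up by about 6 cm.

{"api": "apply_moves", "payload": {"series": [{"travel": [0,0,-0.1],"roll": 0},{"travel": [0,0,-0.2],"roll": 0},{"travel": [0,0,-0.3],"roll": 0},{"travel": [0,0,-0.4],"roll": 0},{"travel": [0,0,-0.4],"roll": 0},{"travel": [0,0,-0.4],"roll": 0},{"travel": [0,0,-0.35],"roll": 0},{"travel": [0,0,-0.2],"roll": 0},{"travel": [0,0,-0.1],"roll": 0},{"travel": [0,0,0],"roll": 0}]}}

```text
t: 9.67
tcp_pos: [0.5321, -0.2142, 0.1206]
ee_rot: [-180.0, 0.1, 172.7]
force: [-0.3, -0.7, -2.1]
opening: 0.313
```

Run:
```python
from h import *
o=manip.get_obs();print(o['t'],o['tcp_pos'],o['ee_rot'],o['force'],o['ft_torque'],o['opening'])
np.save('p6.npy',np.r_[o['tcp_pos'],o['ee_rot']])
im=manip.read_camera('wrist');cv2.imwrite('pics/w6.png',im)
im=manip.read_camera('side');cv2.imwrite('pics/d6.png',im);crop(im,255,160,365,280,5,'d6c.png')
```

```text
9.6667 [ 0.53205541 -0.21423749  0.12063352] [-1.79970190e+02  8.02258759e-02  1.72674386e+02] [-0.3138882  -0.68052717 -2.08237925] [ 0.0360156  -0.01825641 -0.01424756] 0.3126886902567504
```

View pics/w6.png

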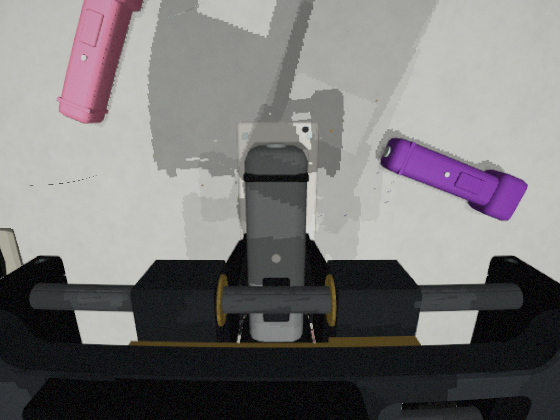

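View pics/d6c.png

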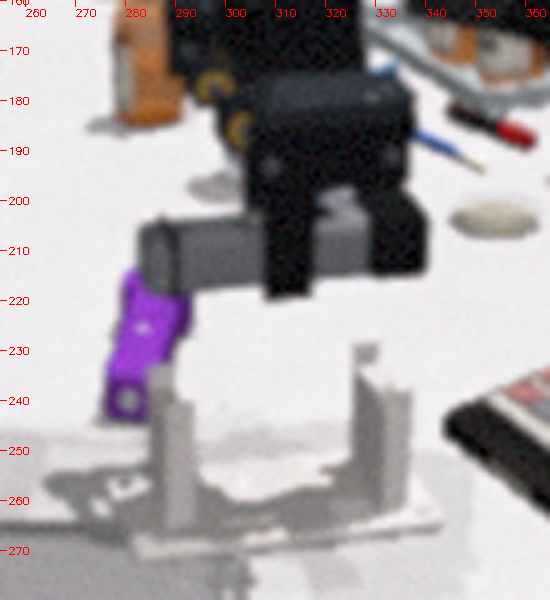

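It is lifted about 62 mm, level and clear of both forks. I'll check how the reader sits in the grip, then work out the carry.

Run:
```python
from h import *
p=np.load('p6.npy');c=cam('wrist',(p[:3],p[3:]))
z=p[2]+.0186+.015
a=atz(c,(276.7,165),z);b=atz(c,(276.3,225),z);v=b-a
print('yaw',np.degrees(np.arctan2(v[1],v[0])),'tool',p[5]-180)
Rm=R.from_euler('xyz',p[3:],degrees=True).as_matrix()
for q in [(276.7,145),(276.5,225)]: print(Rm.T@(atz(c,q,z)-p[:3]))
c0=cam('wrist',((.5316,-.2140,.0584),(180,0,172.68)))
print('grasp img rear',R.from_euler('xyz',(180,0,172.68),degrees=True).as_matrix().T@(atz(c0,(279,145),.092)-np.array((.5316,-.2140,.0584))))
S=cam('scene');D=cam('side')
print(proj(D,[[.6,-.2225,.139],[.467,-.206,.139]]))
# carry
for psi in (-8.5,):
    u=np.array([np.cos(np.radians(psi)),np.sin(np.radians(psi))])
    for ax in ((.695,.188),):
        t=np.array(ax)-.169*u; d=t-p[:2]; th=np.radians(p[5])
        print(t,'units',d@[np.cos(th),np.sin(th)]/.025,d@[np.sin(th),-np.cos(th)]/.025)
```

```text
yaw -7.697621364897931 tool -7.325613911948807
[ 0.06590635 -0.00034942 -0.03369214]
[ 0.02831832 -0.00043945 -0.03363946]
grasp img rear [ 0.06589779  0.00066951 -0.0336    ]
[[339.00100542 206.12461348]
 [282.48021043 211.4510476 ]]
[0.52785632 0.21297979] units 2.3455378233769113 16.927788914455373
```

{"api": "apply_moves", "payload": {"series": [{"travel": [0.12,0.3,0],"roll": 0},{"travel": [0.12,0.6,0],"roll": 0},{"travel": [0.12,0.9,0],"roll": 0},{"travel": [0.12,1,0],"roll": 0},{"travel": [0.12,1,0],"roll": 0},{"travel": [0.12,1,0],"roll": 0},{"travel": [0.12,1,0],"roll": 0},{"travel": [0.12,1,0],"roll": 0},{"travel": [0.12,1,0],"roll": 0},{"travel": [0.12,1,0],"roll": 0}]}}

```text
t: 10.6
tcp_pos: [0.5288, 0.0104, 0.1191]
ee_rot: [180.0, -0.1, 172.7]
force: [-0.5, 0.7, -0.0]
opening: 0.31
```

{"api": "apply_moves", "payload": {"series": [{"travel": [0.12,1,0],"roll": 0},{"travel": [0.12,1,0],"roll": 0},{"travel": [0.12,1,0],"roll": 0},{"travel": [0.12,1,0],"roll": 0},{"travel": [0.12,1,0],"roll": 0},{"travel": [0.12,1,0],"roll": 0},{"travel": [0.12,0.9,0],"roll": 0},{"travel": [0.12,0.7,0],"roll": 0},{"travel": [0.12,0.4,0],"roll": 0},{"travel": [0.06,0.12,0],"roll": 0.2}]}}

```text
t: 11.43
tcp_pos: [0.5262, 0.2151, 0.1192]
ee_rot: [180.0, -0.1, 171.6]
force: [1.2, -0.3, -1.4]
opening: 0.317
```

Run:
```python
from h import *
manip.read_camera('wrist')
o=manip.get_obs();print(o['t'],o['tcp_pos'],o['ee_rot'],o['force'],o['opening'],o['qd'].round(1))
np.save('p7.npy',np.r_[o['tcp_pos'],o['ee_rot']])
im=manip.read_camera('wrist');cv2.imwrite('pics/w7.png',im)
im=manip.read_camera('side');cv2.imwrite('pics/d7.png',im);crop(im,235,120,365,240,5,'d7c.png')
im=manip.read_camera('scene');cv2.imwrite('pics/s7.png',im);crop(im,170,100,310,220,5,'s7c.png')
```

```text
11.4833 [0.52611546 0.21480749 0.11910999] [-1.79995578e+02 -7.84689713e-02  1.71510359e+02] [ 0.40846141  0.52030596 -2.21658255] 0.31352710370071607 [-1.7 -0.3  0.2 -0.7  0.1 -3.7]
```

View pics/w7.png

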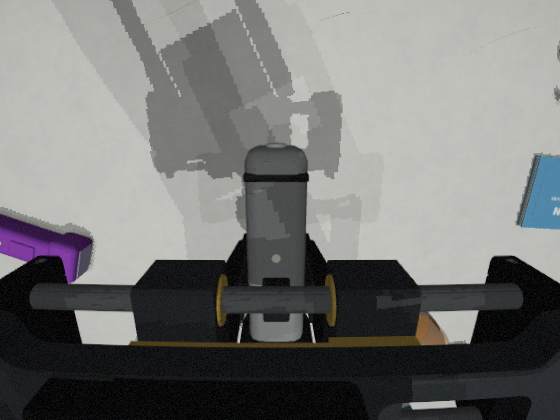

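View pics/d7c.png

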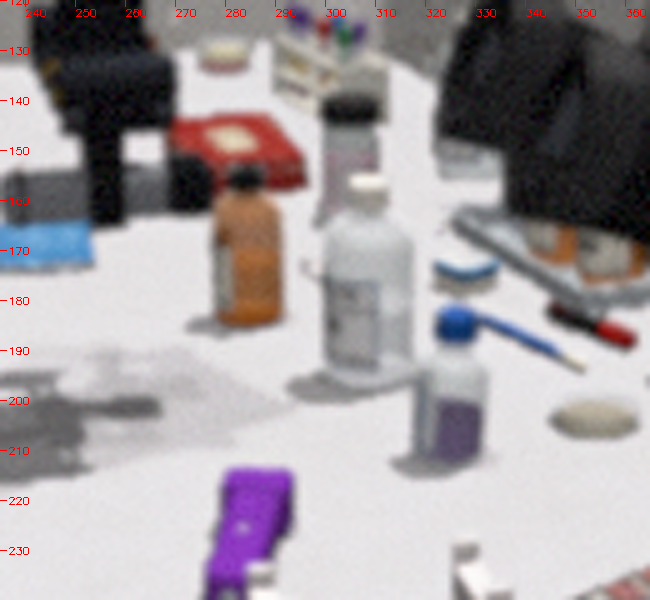

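View pics/s7c.png

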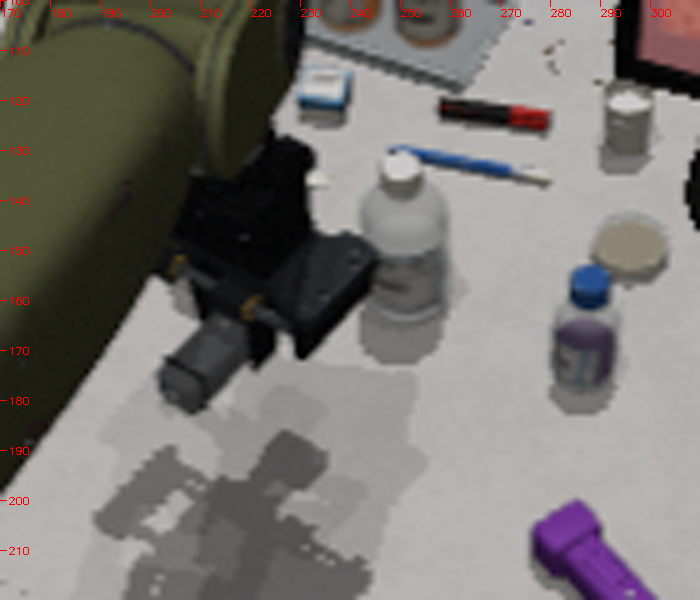

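The row is untouched and the path below the reader is clear. I'll descend to barcode height with a small correction.

{"api": "apply_moves", "payload": {"series": [{"travel": [-0.1,-0.07,0.1],"roll": 0},{"travel": [0,0,0.3],"roll": 0},{"travel": [0,0,0.5],"roll": 0},{"travel": [0,0,0.6],"roll": 0},{"travel": [0,0,0.6],"roll": 0},{"travel": [0,0,0.6],"roll": 0},{"travel": [0,0,0.5],"roll": 0},{"travel": [0,0,0.3],"roll": 0},{"travel": [0,0,0.18],"roll": 0},{"travel": [0,0,0.07],"roll": 0}]}}

```text
t: 12.47
tcp_pos: [0.5293, 0.2106, 0.0248]
ee_rot: [-180.0, -0.1, 171.5]
force: [-0.4, -1.0, -1.7]
opening: 0.315
```

{"api": "apply_moves", "payload": {"series": [{"travel": [0,0,0],"roll": 0},{"travel": [0,0,0],"roll": 0},{"travel": [0,0,0],"roll": 0},{"travel": [0,0,0],"roll": 0},{"travel": [0,0,0],"roll": 0},{"travel": [0,0,0],"roll": 0},{"travel": [0,0,0],"roll": 0},{"travel": [0,0,0],"roll": 0},{"travel": [0,0,0],"roll": 0},{"travel": [0,0,0],"roll": 0}]}}

```text
t: 13.3
tcp_pos: [0.5297, 0.2109, 0.0259]
ee_rot: [-180.0, -0.0, 171.5]
force: [-0.4, -0.2, -1.6]
opening: 0.313
```

Run:
```python
from h import *
o=manip.get_obs();print(o['t'],o['tcp_pos'],o['ee_rot'],o['force'],o['opening'],o['qd'].round(1))
np.save('p8.npy',np.r_[o['tcp_pos'],o['ee_rot']])
im=manip.read_camera('wrist');cv2.imwrite('pics/w8.png',im)
im=manip.read_camera('side');cv2.imwrite('pics/d8.png',im);crop(im,225,135,345,235,6,'d8c.png')
im=manip.read_camera('scene');cv2.imwrite('pics/s8.png',im);crop(im,170,110,310,220,5,'s8c.png')
```

```text
13.3 [0.52974471 0.21087151 0.02589447] [-1.79998070e+02 -2.78987620e-03  1.71475317e+02] [-0.38139594 -0.22008152 -1.5616055 ] 0.312901382108095 [-0.   0.1  0.  -0.1  0.2 -0. ]
```

View pics/w8.png

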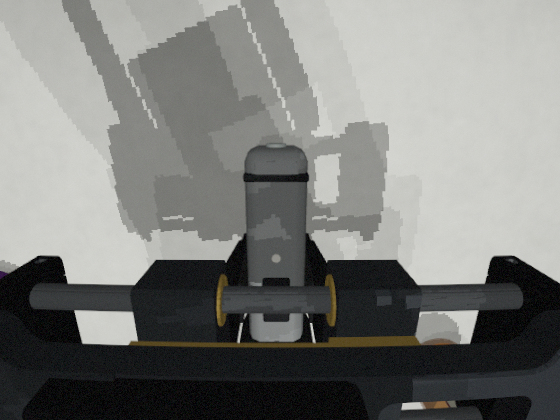

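View pics/d8c.png

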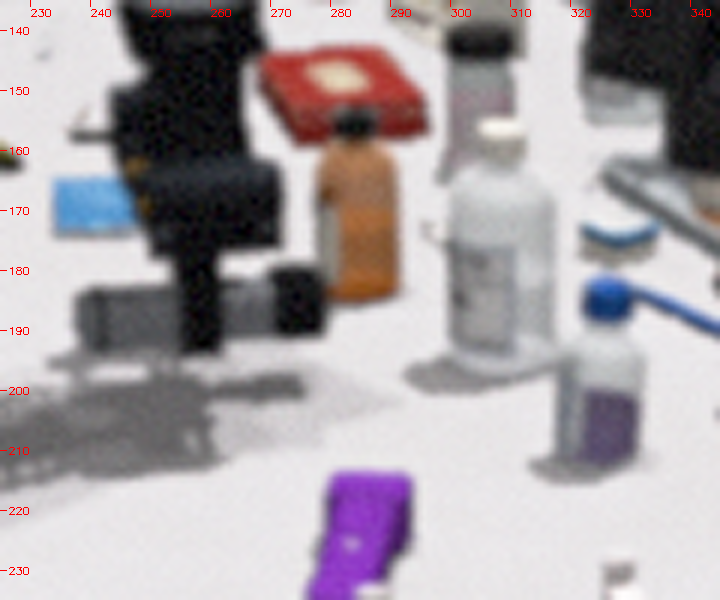

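View pics/s8c.png

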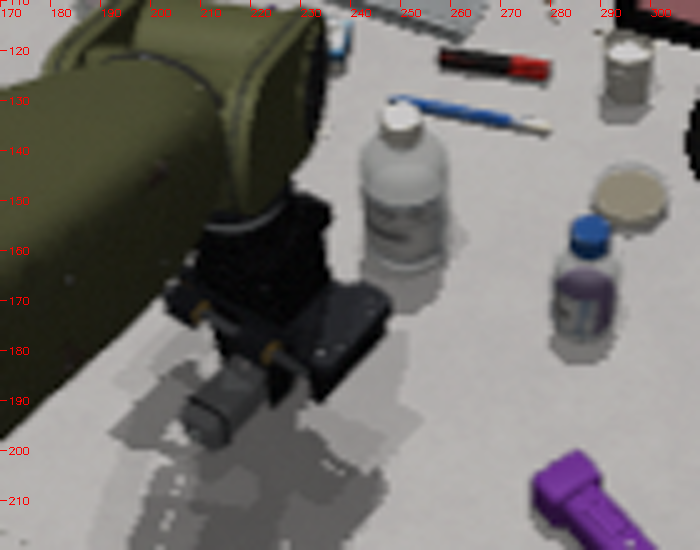

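Run:
```python
from h import *
D=cam('side');S=cam('scene')
p=np.load('p8.npy');psi=np.radians(-8.7);u=np.array([np.cos(psi),np.sin(psi),0]);n=np.array([-u[1],u[0],0])
C=p[:3]+[0,0,.0186]-.001*u
print('center',C)
for nm,l in [('nose -y top',(.069,-.021,.017)),('nose -y bot',(.069,-.021,-.017)),('head back -y top',(.039,-.021,.017)),('rear -y top',(-.064,-.015,.015)),('rear -y bot',(-.064,-.015,-.015))]:
    print(nm,proj(D,C+u*l[0]+n*l[1]+np.array([0,0,l[2]])).round(1))
for ax in [(.695,.188),(.690,.186)]:
    print('bottle',ax,'cap side/scene',proj(D,[*ax,.135]).round(1),proj(S,[*ax,.135]).round(1))
    # silhouette at z=.06 in side
    th=np.radians(np.arange(0,360,2)); q=proj(D,np.c_[ax[0]+.03*np.cos(th),ax[1]+.03*np.sin(th),0*th+.044]);q2=proj(S,np.c_[ax[0]+.03*np.cos(th),ax[1]+.03*np.sin(th),0*th])
    print(' cols at z=.044',q[:,0].min().round(1),q[:,0].max().round(1),'scene base cols',q2[:,0].min().round(1),q2[:,0].max().round(1),'maxrow',q2[:,1].max().round(1))
    for a in (-9,):
        for dz in(-6,6):
            print('  code',[proj(D,[ax[0]-.03*np.cos(np.radians(b)),ax[1]-.03*np.sin(np.radians(b)),.044+dz/1e3]).round(1)[0] for b in (a-36,a,a+36)])
```

```text
center [0.52875621 0.21102278 0.04449447]
nose -y top [[279.7 182.3]]
nose -y bot [[279.8 192.4]]
head back -y top [[270.3 183. ]]
rear -y top [[237.3 185.3]]
rear -y bot [[237.7 194.3]]
bottle (0.695, 0.188) cap side/scene [[308.9 155.8]] [[249.8 132.6]]
 cols at z=.044 299.2 317.8 scene base cols 242.9 260.2 maxrow 166.1
  code [array([300. , 183.3]), array([299.4, 185.2]), array([302.4, 187. ])]
  code [array([300. , 179.8]), array([299.5, 181.7]), array([302.4, 183.5])]
bottle (0.69, 0.186) cap side/scene [[307.7 156.1]] [[249.6 133.8]]
 cols at z=.044 298.0 316.7 scene base cols 242.7 260.1 maxrow 167.3
  code [array([298.8, 183.7]), array([298.2, 185.6]), array([301.2, 187.4])]
  code [array([298.8, 180.2]), array([298.3, 182.1]), array([301.2, 183.8])]
```

Bottle axis (0.695, 0.188) fits both fixed cameras to within about a pixel. The nose is about 2–4 mm to one side of the barcode's facing line, so I'll make a small correction and let it settle.

{"api": "apply_moves", "payload": {"series": [{"travel": [0.02,0.05,0],"roll": 0.04},{"travel": [0.02,0.05,0],"roll": 0.04},{"travel": [0,0.05,0],"roll": 0},{"travel": [0,0,0],"roll": 0},{"travel": [0,0,0],"roll": 0},{"travel": [0,0,0],"roll": 0},{"travel": [0,0,0],"roll": 0},{"travel": [0,0,0],"roll": 0},{"travel": [0,0,0],"roll": 0},{"travel": [0,0,0],"roll": 0}]}}

```text
t: 14.28
tcp_pos: [0.5293, 0.2147, 0.0259]
ee_rot: [-180.0, -0.0, 171.0]
force: [-0.1, -0.5, -0.7]
opening: 0.311
```

Run:
```python
from h import *
o=manip.get_obs();p=np.r_[o['tcp_pos'],o['ee_rot']];print(o['t'],p,o['force'],o['opening'],o['qd'].round(1))
psi=np.radians(p[5]-180-.2);u=np.array([np.cos(psi),np.sin(psi)])
N=p[:2]+.068*u
for b in (-8.5,-9.2,-10):
    w=np.array([np.cos(np.radians(b)),np.sin(np.radians(b))]);P=np.array([.695,.188])-.03*w
    d=P-N;print(b,'gap',d@w,'lat',d@[-w[1],w[0]],'aim off deg',np.degrees(psi)-b,'z',p[2]+.0186)
im=manip.read_camera('side');cv2.imwrite('pics/d9.png',im)
im2=manip.read_camera('scene')
cv2.imwrite('pics/fin.png',np.hstack([cv2.resize(im[130:240,225:345],None,fx=3.3,fy=3.3,interpolation=2),cv2.resize(im2[110:220,180:300],None,fx=3.3,fy=3.3,interpolation=2)]))
```

```text
14.2833 [ 5.29347649e-01  2.14666984e-01  2.58826498e-02 -1.79996782e+02
 -3.83264401e-03  1.70990066e+02] [-0.13407382 -0.45327465 -0.7218929 ] 0.31120291903848685 [ 0.   0.1 -0.1  0.1 -0.  -0.1]
-8.5 gap 0.06977965431647871 lat -0.0010465489679200321 aim off deg -0.7099339388113144 z 0.044482649771883834
-9.2 gap 0.06978499341661225 lat 0.00017253725650988108 aim off deg -0.009933938811315102 z 0.044482649771883834
-10 gap 0.06977285777923185 lat 0.0015657365114930529 aim off deg 0.7900660611886856 z 0.044482649771883834
```

View pics/fin.png

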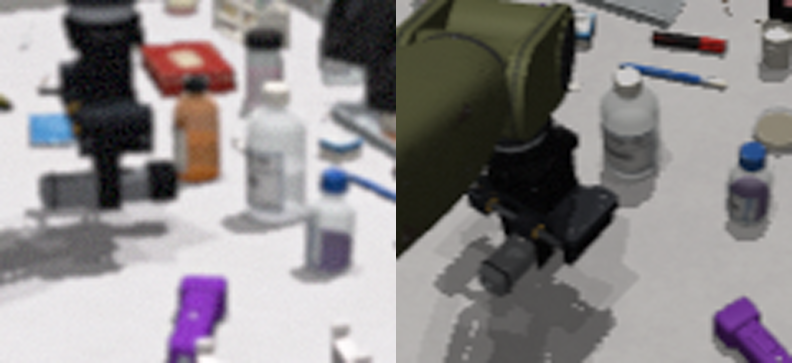

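The reader hangs level and still, about 7 cm from the barcode, and the bottles are where they started. Handing in.

```bash
python3 -c "
from plant import manip
print(manip.job_done())"
```

```text
the job is handed in; nothing more can be done
None
```

I took the reader out of its stand, lifted it level and straight up by 62 mm, and carried it to the tallest bottle. The job was handed in at about 14.4 s with the gripper still holding the reader in front of the barcode.

**Last checks:**
- **Position:** by calculation the nose is 70 mm from the barcode and 44.5 mm above the desk (the barcode is at 44 mm).
- **Aim:** it is within about 1.5 mm sideways and 1° of the barcode's facing line. I measured that line at about -9.2°, good to roughly 1°.
- **Hold:** the tool is level to within 0.01° and the joints were at rest. The gripper opening stayed at 0.31, which is the 30 mm bar.
- **Bottles:** in the final side and scene views all three bottles of the row look undisturbed, and the arm touched nothing on the way.

**Where the measurements disagreed:**
- **Bottle axis:** single estimates of its x position ran from 0.684 to 0.706 m. I used 0.695 m, which fits the tall bottle in the side and scene views to about a pixel.
- **Reader height:** in the side view the reader looked about 1 pixel (roughly 3 mm) higher than calculated. I trusted the height from the grasp instead.
- **Reader in the grip:** its position along the jaws is known only to 1–2 mm.

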